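Run down the wing screw of the lid press

TASK

Screw down the loose orange wing screw on top of the green lid press, clockwise as seen from above, by pushing its wings round with light fingertip strokes (never gripping or forcing it), until the rubber foot under the press arm is seated on the card lid of the foil pan. Then leave the screw and come clear. Leave the kitchen things standing around the press where they are.

Things in the scene. Friction and masses are not known exactly. Their poses are not given: they have to be found in the camera images.
- screw (a joint): turn of the wing screw in rad, growing clockwise from above (tightening). Starts at 0 to 2.5; the rubber foot meets the lid at 8.6, hard end at 10.2: anything between is seated. Thread friction is 0.06 N m (about 2 N at a wing); it stays where left and does not spin on. It sinks 8 mm a turn. At 0 the marked wing points to the press's -x; at q it has turned clockwise by q from there.
- hub (a point): centre of the orange wing screw, on its upright axis, half-way up the wings; 169 mm above the table at screw value 0, 158 mm at 8.6. Two flat upright wings stand out from a round hub (22 mm diameter) to 46 mm from the axis; each is 8 mm thick (12 mm at the rounded tip) and 28 mm high, 14 mm above and below this point.
- marked_tip (a point): the tip of the wing that bears a white dot on top: 40 mm from the screw axis, half-way up the wing
- plain_tip (a point): the tip of the unmarked wing, across from the marked one, 40 mm from the screw axis, half-way up the wing
- press: green lid press, fixed to the table. Origin on the table under the screw axis, z up, +x from screw to column (away from the robot, within 0.4 rad of world +x). Base plate 200 x 250 x 15 mm; column x = 53 to 97 mm, 44 mm wide. Arm below the wings: 50 mm wide, x = -31 to 59 mm, top at 136 mm. A foil pan with white card lid (top at 76 mm) is fixed under the screw. Highest point 201 mm.
- nose_tip (a point): front end of the press's dark steel nose (32 mm wide, z = 189 to 201 mm), this point 24 mm from the screw axis toward the column. It reaches over the far side of the wings: they pass beneath it, a finger does not. So a fingertip can push only round the robot's side and the flanks, up to a half turn, then must be lifted and brought back.
- foil_pan: bystander: empty foil loaf pan, 205 x 100 x 55 mm, loose, origin under its centre
- salt_jar: bystander: salt jar with a red cap, 56 mm diameter, 85 mm high, loose, origin under its centre
- scraper: bystander: steel dough scraper with a wooden handle lying flat, about 90 x 140 x 24 mm, loose, origin on its underside
- pastry_brush: bystander: pastry brush lying on the table, loose, origin on its underside
- timer: bystander: round white kitchen timer with a red knob, 60 mm diameter, 36 mm high, loose, origin under its centre
- bowl: bystander: steel bowl, 130 mm diameter, 55 mm high, loose, origin under its centre
- mug: bystander: white mug, 80 mm diameter, 90 mm high, loose, origin under its centre

How it is judged:
At the end, for the whole second after the job is handed in: The screw has been turned to at least 8.5 rad (foot seated on the lid to within 0.15 mm; any more, up to the hard end at 10.2, is as good) and is at rest (value of joint screw above 8.5 rad and velocity of joint screw between -0.1 and 0.1 rad/s); the robot touches nothing.
It fails at once if the wing screw is gripped or forced: more than 35 N between the fingers and the screw (contact force between the fingers and screw above 35 N).
It fails at once if a bystander is moved by more than 20 mm, or lifted (distance of any of foil_pan, salt_jar, scraper, pastry_brush, timer, bowl, mug from where it was at the start of the episode above 0.02 m).
It also fails if it takes over 61 s, if anything falls off the work surface, if the arm or the gripper's body presses on something with over 40 N, if the wrist force passes 120 N, or if a joint passes its speed limit or range.

ROBOT

A 6-joint arm with a two-finger parallel gripper is mounted at the origin on the work surface. World frame = base frame: x ahead of the robot, y to its left, z up, the work surface at z = 0. Lengths are in m, angles in rad, forces in N, time in s.
With the tool pointing down it reaches from about 0.325 to 0.9 m from the base axis. Payload 6.1 kg.
Tool frame: the origin (TCP) lies at the very end of the fingers, on their centre line; the grasp point (between the pads) lies 19 mm behind it; y points along the fingers, x is the direction in which the jaws open and shut, and the axes are right-handed (so a half turn about y gives the same grasp; the last joint's range is limited). The gripper opens to 87 mm and grips with 3 to 60 N. Pads are 19 mm wide; open, the fingers measure 117 mm over their backs; the gripper's body (75 mm by 190 mm) begins 51 mm behind the grasp point.
Start: joints at [-1.445, 0.22, 1.526, -0, 1.395, -0.126], TCP at [0.156, -0.605, 0.223] pointing down, gripper open.
Joint ranges: [-2.98, 2.98], [-0.91, 2.08], [0.09, 2.57], [-1.24, 4.39], [0.2, 2.65], [-2.68, 2.68]. Speed limits (rad/s): [2.57, 2.57, 3.01, 3.14, 3.14, 3.14].

INTERFACE

Orientations are given as a unit quaternion [x, y, z, w].
In Python, from cell import * gives the robot as it stands. Calls block until the motion is done:
- goto(position, orientation): joint-space move of the TCP to a pose.
- move_l(position, v=0.15, orientation=None): straight line of the TCP; orientation=None keeps the orientation; v is the mean speed in m/s.
- move_j(angles): joint-space move.
- open_jaws() and close_gripper(): open the fingers fully, or close them until they stop; the grip force is fixed at half the most.
- sleep(seconds).
- solve_ik(position, orientation): joint angles nearest the present ones, or None.
- read_state(): the state.
- snapshot(name): name is "scene" or "side" or "wrist"; returns the picture (400x640x3 uint8, red, green, blue); there is no depth.
- camera_params(name): a dict with "vertical_fov" (degrees; the focal length in pixels is half the picture's height over the tangent of half this angle, whatever the lens; pixels are square), "cx", "cy" (the principal point, pixels), "k1" (the pictures are not rectified: a ray, as slopes to the right and down, at radius r is drawn at 1 + k1 r^2 times it, then the intrinsics apply), "pose" (4x4, takes a point from camera to world coordinates); the wrist camera has in their place "T_tool_cam" (4x4, takes a point from camera to tool coordinates, whose origin is the TCP and whose axes are the tool frame's). Camera axes: x right, y down, z forward; pixel columns grow to the right and rows downward; lengths in m; the calibration is good to about 2 mm. A picture is of the moment at which its call begins: read the wrist's pose just before it. camera_params takes no time and is no camera call.
A pose or a line that the arm cannot do raises PlanningError and nothing moves.
- sign_off(): hands the job in, once; it reports no verdict.
Trained networks look in the newest picture that a camera, given by its name, has taken for a name from the list of things; names that differ only in an ending like _2 or _b are one class to them, and where a whole thing is asked for, a point or a joint stands for the part that bears it (a point fixed in the world has none). Each returns a list of dicts, best first, with "confidence" (0 to 1); they miss things now and then, are a little off and sometimes report something else, mostly with a low value. They report only what shows in the picture. A call takes as long as a camera call.
- look_for(target, camera): "point" ([column, row] as shares, 0 to 1, of the picture: columns of its width, rows of its height, amid what is visible of it).
- place_of(target, camera): "point" ([column, row] as shares, 0 to 1, of the picture: columns of its width, rows of its height: a listed point, or the origin of a listed thing).
The state is a dict: "time": time; "qpos": joint angles; "joint_vel": joint speeds; "tau": joint torques, N m; "tool_pos": TCP position; "orientation": TCP orientation; "contact_force": force on the tool from outside, world axes, zero at the start; "wrist_torque": the same for the moment, N m; "finger_gap": finger opening in m.
Only numpy, scipy, OpenCV 4.12 (cv2) and the standard library are available. Lean on these libraries where they do the work, as an engineer would, in place of code of your own. Each camera call takes 0.05 s, during which the arm holds its last target.

## Working session

There is one attempt and no reset: what is moved stays moved. The work goes in short steps, each a Python script; the robot and the scene stay as the last script left them, time stands still between calls to the robot, and variables do not carry over. Pictures are saved under pics/ and viewed, and the job is handed in when it is done.

```bash
ls; mkdir -p pics; python3 - <<'E'
from cell import *
import cv2
s=read_state();print(s)
for n in("scene","side","wrist"):
    im=snapshot(n);cv2.imwrite(f"pics/{n}0.png",im[:,:,::-1]);print(n,camera_params(n))
    for t in("hub","marked_tip","plain_tip","nose_tip","press"):
        print(t,[(d["confidence"],d["point"]) for d in place_of(t,n)][:2])
print(read_state()["time"])
E
```

```text
pics
{'time': 0.0, 'qpos': array([-1.44513807e+00,  2.21235878e-01,  1.52760338e+00, -2.14385614e-06,
        1.39469712e+00, -1.26109517e-01]), 'joint_vel': array([ 0.00053374,  0.00017038,  0.00180346,  0.00059702,  0.00042064,
       -0.00151549]), 'tau': array([ 3.07329967e-03, -4.94604170e+01, -3.87377536e+01,  7.00340001e-02,
        5.72770613e-02, -1.41222408e-04]), 'tool_pos': array([ 0.15560955, -0.60468092,  0.22143531]), 'orientation': array([-0.55833368,  0.43375374, -0.43278104,  0.55930471]), 'contact_force': array([ 0.60190874, -0.54715622,  0.61836514]), 'wrist_torque': array([-0.07149662, -0.00675272,  0.00680272]), 'finger_gap': 0.08685040425206272}
scene {'vertical_fov': 52.59735330961344, 'cx': 313.53568670301604, 'cy': 201.56040896776537, 'k1': 0.032551736859019485, 'pose': array([[-0.71121966,  0.51035764, -0.48342701,  1.1372988 ],
       [ 0.70289655,  0.5262229 , -0.4785665 ,  0.5527894 ],
       [ 0.01015029, -0.68016508, -0.7329887 ,  1.01652212],
       [ 0.        ,  0.        ,  0.        ,  1.        ]])}
hub [(0.67, [0.5375, 0.5165]), (0.15, [0.6292, 
[... 586 characters left out ...]
1, [0.4753, 0.5088])]
marked_tip [(0.54, [0.4852, 0.5337])]
plain_tip [(0.61, [0.4755, 0.5028])]
nose_tip [(0.89, [0.4695, 0.4942])]
press [(0.6, [0.4808, 0.5968])]
wrist {'vertical_fov': 60.908363730411004, 'cx': 316.2487502256371, 'cy': 201.7225844519894, 'k1': -0.05455144675121905, 'T_tool_cam': array([[ 9.99999156e-01, -1.19234128e-03,  5.15498087e-04,
         6.93711846e-04],
       [-8.26190576e-04, -2.77560502e-01,  9.60707804e-01,
        -1.60916065e-01],
       [-1.00240967e-03, -9.60707420e-01, -2.77561253e-01,
         7.57089140e-02],
       [ 0.00000000e+00,  0.00000000e+00,  0.00000000e+00,
         1.00000000e+00]])}
hub []
marked_tip []
plain_tip []
nose_tip []
press []
0.9
```

View pics/scene0.png

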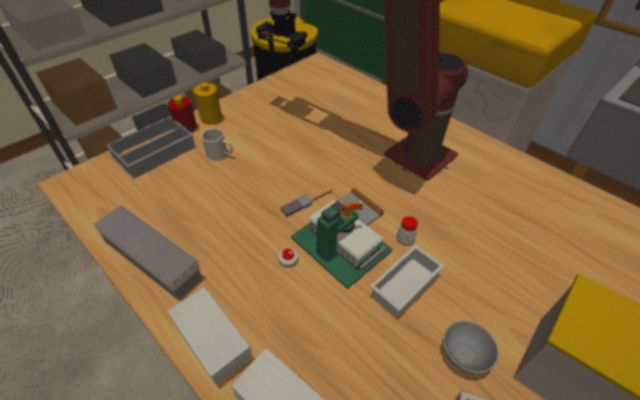

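View pics/side0.png

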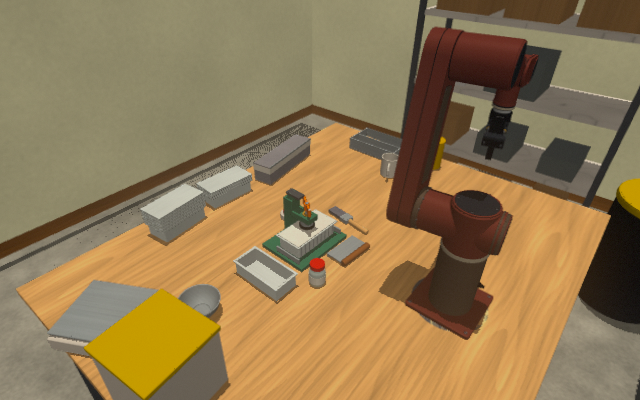

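```bash
cat > h.py <<'E'
import numpy as np, cv2
def K(p):
    f=200/np.tan(np.radians(p["vertical_fov"])/2); return f
def ray(p,px,pose=None):
    f=K(p); d=np.array([(px[0]-p["cx"])/f,(px[1]-p["cy"])/f])
    u=d.copy()
    for _ in range(20): u=d/(1+p["k1"]*(u@u))
    T=p["pose"] if pose is None else pose
    v=T[:3,:3]@np.array([u[0],u[1],1]); return T[:3,3],v/np.linalg.norm(v)
def atz(p,px,z,pose=None):
    o,v=ray(p,px,pose); return o+v*(z-o[2])/v[2]
def tri(rs):
    A=np.zeros((3,3));b=np.zeros(3)
    for o,v in rs:
        M=np.eye(3)-np.outer(v,v);A+=M;b+=M@o
    x=np.linalg.solve(A,b);return x
def proj(p,X,pose=None):
    T=p["pose"] if pose is None else pose
    c=T[:3,:3].T@(np.asarray(X)-T[:3,3]); u=c[:2]/c[2]; u=u*(1+p["k1"]*(u@u)); f=K(p)
    return np.array([p["cx"]+f*u[0],p["cy"]+f*u[1]])
E
python3 - <<'E'
from cell import *
from h import *
a=camera_params("scene");b=camera_params("side")
P={"hub":([0.5375, 0.5165],[0.4755, 0.511]),"marked":([0.5564, 0.509],[0.4852, 0.5337]),"plain":([0.5234, 0.5232],[0.4755, 0.5028]),"nose":([0.5366, 0.5085],[0.4695, 0.4942]),"press":([0.5369, 0.6055],[0.4808, 0.5968])}
S=np.array([640,400])
for k,(u,v) in P.items(): print(k,tri([ray(a,u*S),ray(b,v*S)]),[atz(c,w*S,.167 if k not in("nose","press") else (.195 if k=="nose" else 0)) for c,w in((a,u),(b,v))])
E
```

```text
hub [0.53226457 0.07539777 0.17112675] [array([0.52873672, 0.07209745, 0.167     ]), array([0.53577737, 0.07228409, 0.167     ])]
marked [0.49185625 0.08752395 0.15975794] [array([0.49540395, 0.08834918, 0.167     ]), array([0.48483048, 0.09882646, 0.167     ])]
plain [0.55099131 0.0570196  0.1639487 ] [array([0.55451751, 0.0612646 , 0.167     ]), array([0.54887616, 0.0571428 , 0.167     ])]
nose [0.54398657 0.08167272 0.1979848 ] [array([0.54112521, 0.07878617, 0.195     ]), array([0.54649136, 0.07994015, 0.195     ])]
press [0.52422761 0.07623827 0.01147304] [array([0.52136885, 0.07845977, 0.        ]), array([0.53410669, 0.0568443 , 0.        ])]
```

The scene and side pictures show the green press at about (340,235) and (300,225), with its orange screw near (344,207) in scene and (305,205) in side. Triangulation puts the hub near (0.53, 0.074, 0.17), and that height agrees with the given one. Next I'll close the jaws and look from above.

```bash
cat >> h.py <<'E'
from scipy.spatial.transform import Rotation as Ro
def ori(a):
    c,s=np.cos(a),np.sin(a)
    return Ro.from_matrix(np.array([[c,0,-s],[s,0,c],[0,-1,0]])).as_quat()
def tool_T(s):
    T=np.eye(4);T[:3,:3]=Ro.from_quat(s["orientation"]).as_matrix();T[:3,3]=s["tool_pos"];return T
E
python3 - <<'E'
from cell import *
from h import *
s=read_state();M=tool_T(s)[:3,:3];print(M.round(2))
for a in np.radians(range(-180,361,30)):
    q=solve_ik([0.53,0.074,0.33],ori(a)); print(round(np.degrees(a)),None if q is None else np.round(q,2))
close_gripper()
a=-np.pi/2
goto([0.53,0.074,0.34],ori(a)); s=read_state(); im=snapshot("wrist")
cv2.imwrite("pics/w1.png",im[:,:,::-1]); c=camera_params("wrist")
T=tool_T(s)@c["T_tool_cam"]; np.save("T1.npy",T)
for t in("hub","marked_tip","plain_tip","nose_tip","press"):
    z=dict(nose_tip=.195,press=0).get(t,.167)
    for d in place_of(t,"wrist")[:2]:
        px=np.array(d["point"])*[640,400]; print(t,d["confidence"],px,atz(c,px,z,T))
print(read_state()["time"],s["tool_pos"],s["finger_gap"],s["qpos"])
E
```

```text
[[ 0.25  0.    0.97]
 [-0.97 -0.    0.25]
 [ 0.   -1.    0.  ]]
-180 None
-150 [-0.01 -0.05  1.61 -0.    1.58  2.61]
-120 [-0.01 -0.05  1.61 -0.    1.58  2.09]
-90 [-0.01 -0.05  1.61 -0.    1.58  1.56]
-60 [-0.01 -0.05  1.61  0.    1.58  1.04]
-30 [-0.01 -0.05  1.61 -0.    1.58  0.51]
0 [-0.01 -0.05  1.61 -0.    1.58 -0.01]
30 [-0.01 -0.05  1.61 -0.    1.58 -0.53]
60 [-0.01 -0.05  1.61  0.    1.58 -1.06]
90 [-0.01 -0.05  1.61 -0.    1.58 -1.58]
120 [-0.01 -0.05  1.61 -0.    1.58 -2.1 ]
150 [-0.01 -0.05  1.61 -0.    1.58 -2.63]
180 None
210 [-0.01 -0.05  1.61  0.    1.58  2.61]
240 [-0.01 -0.05  1.61  0.    1.58  2.09]
270 [-0.01 -0.05  1.61 -0.    1.58  1.56]
300 [-0.01 -0.05  1.61  0.    1.58  1.04]
330 [-0.01 -0.05  1.61 -0.    1.58  0.51]
360 [-0.01 -0.05  1.61 -0.    1.58 -0.01]
hub 0.79 [313.088 188.52 ] [0.52348327 0.07551202 0.167     ]
marked_tip 0.85 [287.488 218.6  ] [0.49145934 0.1021921  0.167     ]
plain_tip 0.7 [333.888 153.08 ] [0.55926938 0.05493005 0.167     ]
nose_tip 0.75 [312.384 171.4  ] [0.5464946  0.07582856 0.195     ]
press 0.69 [313.024 159.   ] [0.52713871 0.07691123 0.        ]
press 0.66 [287.424 220.68 ] [0.43068441 0.117242   0.        ]
5.4917 [0.53009697 0.07330946 0.33977181] 0.0006412515748990159 [-9.84697372e-03 -4.68848864e-02  1.59472451e+00 -2.16966416e-04
  1.59409844e+00  1.56195881e+00]
```

View pics/w1.png

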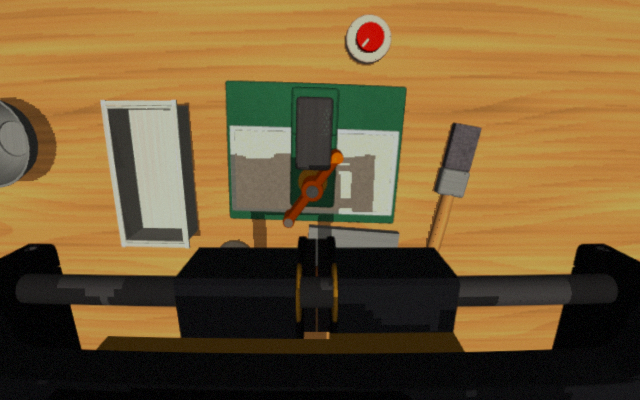

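The wrist view shows the hub at pixel (313,189), the marked tip at (287,219), the plain tip at (334,153) and the nose ending near (313,170). The checks hold: tip to tip is 83 mm (80 expected) and nose to hub is 24 mm (24 expected). The press yaw is about -2° and q is about 0.57. First stroke: push the marked wing from 145° to 45°.

```bash
cat >> h.py <<'E'
from cell import *
C=np.array([0.525,0.0765]); R=0.032; D=0.0155; ZL=0.150; ZH=0.228
def pose(th,z):  # th deg, wing angle in world
    t=np.radians(th);u=np.array([np.cos(t),np.sin(t)]);n=np.array([-u[1],u[0]])
    return np.r_[C+R*u+D*n,z],ori(np.radians(th-180))
def stroke(th0,th1,step=20,w=45.):
    p,o=pose(th0,ZH); goto(p,o)
    p,o=pose(th0,ZL); move_l(p,v=0.1)
    f0=read_state()["contact_force"]; m=0
    n=int(np.ceil((th0-th1)/step))
    for th in np.linspace(th0,th1,n+1)[1:]:
        q,o=pose(th,ZL); L=np.linalg.norm(q-p)
        move_l(q,v=L/((th0-th1)/n/w),orientation=o); p=q
        f=read_state()["contact_force"]-f0; print(round(th),f.round(1)); 
        if np.linalg.norm(f)>20: print("STOP force");break
    q,o=pose(th+6,ZL); move_l(q,v=.03,orientation=o)
    q[2]=ZH; move_l(q,v=.12)
def look(name,z=.165,lift=True):
    if lift: goto([0.53,0.074,0.34],ori(-np.pi/2))
    s=read_state(); im=snapshot("wrist"); cv2.imwrite(f"pics/{name}.png",im[:,:,::-1])
    c=camera_params("wrist"); T=tool_T(s)@c["T_tool_cam"]; r={}
    for t in("hub","marked_tip","plain_tip"):
        for d in place_of(t,"wrist")[:1]:
            r[t]=atz(c,np.array(d["point"])*[640,400],z,T); print(t,d["confidence"],r[t].round(4))
    if "marked_tip" in r and "plain_tip" in r:
        d=r["marked_tip"]-r["plain_tip"]; print("marked angle",np.degrees(np.arctan2(d[1],d[0])))
    print("t",read_state()["time"])
E
python3 - <<'E'
from h import *
stroke(167,45); print(read_state()["time"])
look("w2")
E
```

```text
150 [-0.9  0.2  0.9]
132 [-0.8  0.1  0.8]
115 [-2.8  0.8 -0.3]
97 [-1.2  0.6 -0.2]
80 [-0.9  0.5  0.3]
62 [-0.5  0.5  0.2]
45 [-2.1  0.2  1.3]
12.4583
hub 0.75 [0.5253 0.075  0.165 ]
marked_tip 0.81 [0.5533 0.1027 0.165 ]
plain_tip 0.79 [0.4959 0.0524 0.165 ]
marked angle 41.24247728612733
t 13.4083
```

View pics/w2.png

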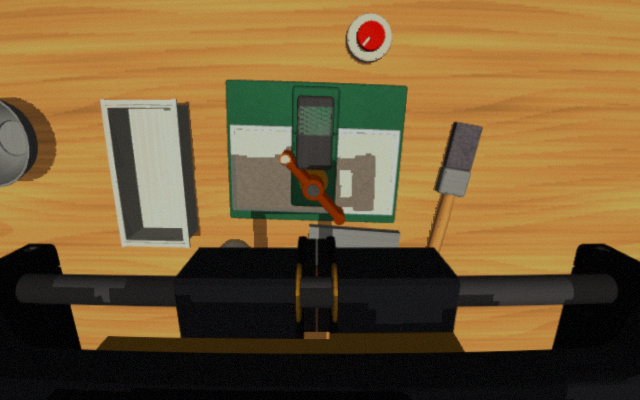

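The marked tip is now at pixel (286,159), next to the nose's left side. The wing stands at 41°, commanded 45°, so the stroke worked and q is about 2.39. Forces stayed under 3 N. Now two half-turn strokes.

```bash
python3 - <<'E'
from h import *
stroke(243,45); print(read_state()["time"])
stroke(243,45)
look("w3",.159)
E
```

```text
223 [-0.1 -0.  -0. ]
203 [ 0.  -0.8  0.2]
184 [ 0.  -0.4  0.3]
164 [ 0.5 -0.5 -0.1]
144 [ 0.3  1.  -0.8]
124 [-0.7 -0.6  0.1]
104 [ 0.  -0.  -0.8]
85 [-0.3 -0.3 -1.4]
65 [-1.   0.9 -1.5]
45 [-0.  -1.4 -1. ]
23.6583
223 [-0.2 -1.8  1.2]
203 [-1.3 -1.7  0.2]
184 [-0.6 -0.8 -0. ]
164 [-0.8 -0.5  0.2]
144 [-0.7 -0.3 -0.6]
124 [-0.4 -0.7 -0.8]
104 [-0.6 -1.  -0.7]
85 [-1.1 -0.8 -1. ]
65 [-1.   0.1 -0.1]
45 [-1.  -0.6  1. ]
hub 0.66 [0.5248 0.0802 0.159 ]
marked_tip 0.73 [0.5547 0.1045 0.159 ]
plain_tip 0.81 [0.4932 0.0507 0.159 ]
marked angle 41.171973324378094
t 35.4583
```

View pics/w3.png

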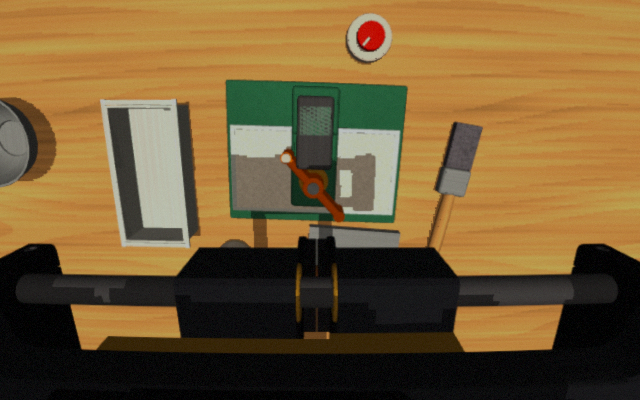

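The wing is at 41° again. That fits a full turn, but also no turn at all, so I'll check the sink (8 mm expected) by comparing orange pixels between the two pictures, which were taken from the same pose.

```bash
python3 - <<'E'
from h import *
c=camera_params("wrist");s=read_state();T=tool_T(s)@c["T_tool_cam"]
for n in("w2","w3"):
    im=cv2.imread(f"pics/{n}.png")[120:240,260:370].astype(int)
    m=(im[...,2]>100)&(im[...,2]>im[...,1]*1.8)&(im[...,2]>im[...,0]*2)
    r,k=np.nonzero(m); print(n,m.sum(),"centroid",k.mean()+260,r.mean()+120,"lo",np.percentile(r,[1,99])+120)
for th in(41.2,):
  for q in(2.39,8.67):
    z=.169-.008*q/(2*np.pi)+.014
    t=np.radians(th);print(q,[proj(c,[*(C+g*.040*np.array([np.cos(t),np.sin(t)])),z],T).round(1) for g in(1,0,-1)])
for n in("w2","w3"):
    im=cv2.imread(f"pics/{n}.png")[130:240,260:370]; cv2.imwrite(f"pics/{n}c.png",cv2.resize(im,None,fx=4,fy=4))
cv2.imwrite("pics/cmp.png",np.hstack([cv2.resize(cv2.imread(f"pics/{n}c.png"),(390,390)) for n in("w2","w3")]))
E
```

```text
w2 677 centroid 315.1344165435746 191.89512555391434 lo [154. 223.]
w3 639 centroid 315.433489827856 190.16275430359937 lo [153. 220.]
2.39 [array([284.9, 158.6]), array([313. , 189.5]), array([339.7, 218.9])]
8.67 [array([285.7, 157.3]), array([313.1, 187.5]), array([339.1, 216.3])]
```

View pics/cmp.png

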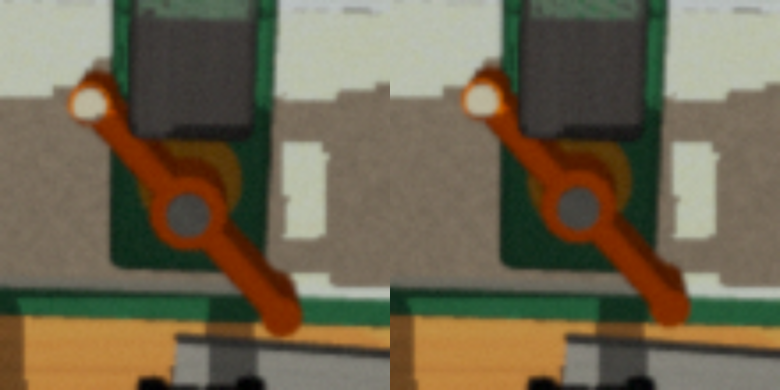

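The sink is confirmed: the screw moved -1.7 px between the pictures, where a full turn predicts -2.0 px. That gives q ≈ 8.67, only just past seating. One more short stroke will give margin, up to about 9.2.

```bash
python3 - <<'E'
from h import *
stroke(241,195,step=10,w=30)
look("w4",.158)
E
```

```text
232 [0.1 0.1 0.1]
223 [ 0.6 -0.7 -0.4]
213 [-0.1 -1.3  0.2]
204 [ 0.7 -0.5  0.7]
195 [-0.8 -1.  -0.1]
hub 0.69 [0.5251 0.077  0.158 ]
marked_tip 0.68 [ 0.5207 -0.0636  0.158 ]
plain_tip 0.72 [0.4871 0.0718 0.158 ]
marked angle -76.0845628682552
t 43.9917
```

View pics/w4.png

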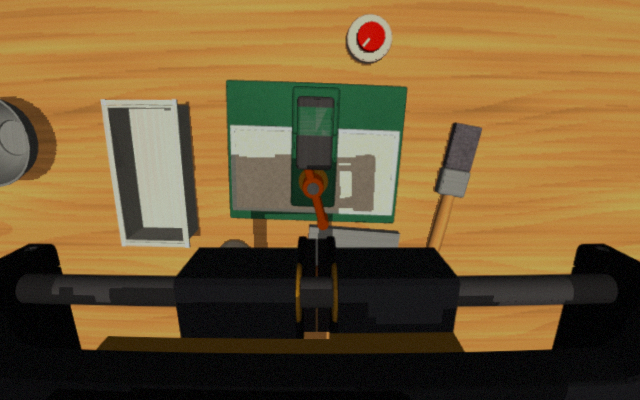

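The plain tip is at pixel (323,228), in line with the hub at (313,187). That puts the wing at about 190°, so q is about 9.2. The marked tip is hidden under the nose, and the network's marked-tip answer was a false one far off the screw. The arm is clear at z = 0.34 and the visible bystanders haven't shifted.

```bash
python3 - <<'E'
from cell import *
s=read_state();print(s["contact_force"],s["tool_pos"],s["time"]);sign_off()
E
```

```text
[ 0.24866797 -0.63665819  0.2744944 ] [0.5298977  0.07397943 0.3397571 ] 43.9917
the job is handed in; nothing more can be done
```

The wing screw is screwed down to about 9.2 rad by my measurement, inside the seated range of 8.6 to 10.2. I handed the job in at 44 s, and `sign_off` gives no verdict.

- **Method:** I pushed the wings round with closed fingers in four clockwise strokes: one of about 100°, two half turns, and a short one for margin. Readings between moves stayed under about 3 N.
- **Turn count:** The wing read 41° both before and after the two half turns, so angle alone could not show they had turned it. The screw had dropped 1.7 px in the wrist picture, against 2.0 px predicted for a full turn, which confirms it.
- **Final position:** The last view shows the plain wing at about 190°.
- **Clearance:** The arm ended at z = 0.34 m, touching nothing, with an outside force reading under 1 N.
- **Bystanders:** The pan, timer, brush and scraper looked unmoved in the wrist pictures. I saw the bowl and salt jar only in part, did not see the mug, and did not measure any of them.
- **Disagreement:** In the last view the network placed the marked tip well off the screw, because the real one was hidden under the nose. I ignored it and used the plain tip and the hub.

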